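# Weigh a brake disc on the hook scale

### The job

Weigh the ventilated brake disc: switch the weighing indicator on by pressing its round key fully down, let it up, then zero it by pressing its oblong key fully down while the hook is still empty. Then lift the brake disc out of the drain rack by its rim and hang it through its bore on the J-hook of the weighing stand: set it down gently, since the load cell is delicate, and let go so that it hangs free and still behind the upturned tip. Leave the toothed ring gear standing in the rack.

Things in the scene. Friction and masses are not known exactly. Their poses are not given: they have to be found in the camera images.
- brake_disc: Ventilated drilled steel brake disc (wide ring), 184 mm across, 100 mm bore, 0.75 kg. Band of radius 62 to 92 mm is 14 mm thick; inner flange 8 mm thick, centred. Origin at its centre, x axis = disc axis. Stands upright in either place of the rack, rim top 197 mm above the bench, between thin pins that end 103 mm above the bench and 52 mm either side of its middle; lifts straight up.
- ring_gear: Toothed steel starter ring gear, a slender ring 184 mm across outside, 148 mm inside, 12 mm thick, 0.5 kg, standing upright in the other place of the rack, parallel to the disc and 96 mm from it. Origin at its centre, x along its axis. To be left standing.
- drain_rack: Steel-rod drain rack in a shallow tray, 210 x 150 x 18 mm, fixed. Origin at the centre of the tray's underside, x and y along its sides. The two upright places are at x = -48 and +48 mm; what stands in them has its plane at right angles to the rack's x.
- hook_seat (a point): Middle of the J-hook's level seat, on top of its flat bar (24 mm wide, 5 mm thick), 235 mm above the bench. x points along the hook from the open tip back to the load cell, y across the bar, z up. The seat runs from x = -34 to +54 mm; the tip in front rises 25 mm above it at x = -48 to -55 mm.
- hook: The bent flat-bar J-hook, fixed; origin on the bench below the middle of its seat, axes as the seat's. Behind x = +58 mm it rises to the load cell, a 26 mm square bar from x = 66 to 198 mm, top 30 mm above the seat (highest part of the stand), on a 40 mm column at x = 178 mm. Below the seat there is only a base plate 12 mm high.
- hook_tip (a point): Top of the upturned tip of the J-hook, 51 mm in front of the middle of the seat and 25 mm higher (260 mm above the bench).
- on_key_top (a point): Centre of the top of the indicator's round on key (32 mm across), 46 mm above the bench when up; pressed straight down 6 mm, 1.5 N to start, 5 N fully down. The indicator is a fixed grey box 116 x 160 mm; from about 25 mm behind the key centres (along this point's +x) its sloping display rises to 70 mm above the bench.
- zero_key_top (a point): Centre of the top of the indicator's oblong zero key (26 mm along its x, 50 mm along its y), 46 mm above the bench when up, 70 mm to the right (-y side) of the round key; same travel and spring.
- on_key (a joint): Travel of the round on key: 0 up, 0.006 m fully down; springs back.
- zero_key (a joint): Travel of the oblong zero key: 0 up, 0.006 m fully down; springs back.

How it is judged:
On the way, in this order (a step that is already met when the one before it is completed fails the run):
1. the round on key is pressed fully down, the oblong key left up (value of joint on_key above 0.0045 m and value of joint zero_key below 0.0015 m), for 0.05 s.
2. the oblong zero key is then pressed fully down, the round key being up again and the hook empty (value of joint zero_key above 0.0045 m and value of joint on_key below 0.0015 m and contact force between hook and anything else below 0.2 N), for 0.05 s.
3. the brake disc is lifted clear of the rack (height (world z) of brake_disc above 0.2 m and contact force between brake_disc and drain_rack below 0.1 N), for 0.1 s.
At the end, for the whole second after the job is handed in: The disc hangs still, by its bore, on the J-hook: centre 35 to 65 mm below the seat, within 25 mm sideways, 40 mm in front to 60 mm behind its middle, axis within 0.5 rad of the hook's, over 3 N on the hook; below 0.04 m/s and 0.5 rad/s. Both keys up. Ring gear within 30 mm of its start (z of brake_disc in the frame of hook_seat between -0.065 and -0.035 m and x of brake_disc in the frame of hook_seat between -0.04 and 0.06 m and y of brake_disc in the frame of hook_seat between -0.025 and 0.025 m and angle between the x axis of brake_disc and the x axis of hook_seat, either way round below 0.5 rad and contact force between brake_disc and hook above 3 N and linear speed of brake_disc below 0.04 m/s and angular speed of brake_disc below 0.5 rad/s and value of joint each of on_key, zero_key below 0.0015 m and distance of ring_gear from where it was at the start of the episode below 0.03 m); the robot touches nothing.
It fails at once if a key is pressed while the brake disc bears on the hook (contact force between brake_disc and hook above 1 N and value of joint any of on_key, zero_key above 0.003 m).
It fails at once if both keys are pressed at once (value of joint each of on_key, zero_key above 0.003 m).
It fails at once if the hook is struck, dropped on or pushed with more than 60 N (contact force between hook and anything else above 60 N).
It fails at once if the ring gear is knocked or taken out of its place (moved more than 60 mm) (distance of ring_gear from where it was at the start of the episode above 0.06 m).
It also fails if it takes over 62 s, if anything falls off the work surface, if the arm or the gripper's body presses on something with over 40 N, if the wrist force passes 120 N, or if a joint passes its speed limit or range.

### The arm

A 6-joint arm with a two-finger parallel gripper is mounted at the origin on a cart in front of the work surface, level with it; the furniture and walls round the work are solid. World frame = base frame: x ahead of the robot, y to its left, z up, the work surface at z = 0. Lengths are in m, angles in rad, forces in N, time in s.
With the tool pointing down it reaches from about 0.3 to 0.775 m from the base axis. Payload 14.6 kg.
Tool frame: the origin (TCP) lies on the centre line of the jaws, within the pads' length; the fingertips stand 8 mm ahead of it and the grasp point (between the pads) lies 11 mm behind it; z points along the fingers, y is the direction in which the jaws open and shut (so a half turn about z gives the same grasp; the last joint's range is limited). The gripper opens to 85 mm and grips with 20 to 120 N. Pads are 22 mm wide; open, the fingers measure 114 mm over their backs; the gripper's body (76 mm by 85 mm) begins 54 mm behind the grasp point. The pads swing forward as they close: fully open they stand 13 mm farther back than shut.
Start: joints at [1.099, 0.3, 1.521, -0, 1.321, -0.067], TCP at [0.217, 0.506, 0.239] pointing down, gripper open.
Joint ranges: [-3.03, 3.03], [-0.79, 2.21], [0.23, 2.52], [-1.04, 4.18], [0, 3.07], [-2.55, 2.55]. Speed limits (rad/s): [2.22, 2.22, 2.57, 3.14, 3.14, 3.14].

### API

Orientations are given as [roll, pitch, yaw] about the fixed x, y, z axes, in that order (R = Rz(yaw) Ry(pitch) Rx(roll)).
In Python, from station import bot gives the robot as it stands.
- The arm moves only by the tool arm_command, never from a script. Its argument "targets" is a list of rows, each a list of 7 numbers: the shift along the tool's x, y, z each as a share of 0.12 m, from -1 to 1, then the turn, a rotation vector about the tool's x, y, z each as a share of 30 degrees, from -1 to 1, then the opening, from -1 (shut) to 1 (fully open), so that 0 is half open. In form: [[tx, ty, tz, ax, ay, az, claw], ...]. A call has 1 to 20 rows; each row is the pose to reach, as a shift and turn from the pose measured when the call began, along the tool's axes at that moment; what a row does not reach only later rows make up. A row lasts 1/10 s, in which the tool goes at most 50 mm and 8.59 degrees, less where a joint would pass 70% of its speed; a pose out of reach is approached as far as the arm can. A call with a number of a shift or a turn outside -1 to 1 is refused whole. A call with a gripper value outside its range is refused whole. The fingers move at their own pace and stop on an object; the grip force is fixed at half the most. Time passes only in rows, so rows that repeat a pose let the fingers close. It gives the time, the measured TCP pose, the force and the opening at its end, in the units of the state.
- bot.read_state(): the state, without advancing time (a new reading comes with each control period).
- bot.grab_frame(name): name is "scene" or "top" or "wrist"; returns the picture (480x640x3 uint8, blue, green, red); there is no depth.
- bot.camera_info(name): a dict with "intrinsics" (3x3 intrinsics, pixels), "rvec" (rotation vector, rad) and "tvec" (3), from world to camera coordinates, as OpenCV has them; the wrist camera has in their place "tool_from_camera" (4x4, takes a point from camera to tool coordinates, whose origin is the TCP and whose axes are the flange's). Camera axes: x right, y down, z forward; pixel columns grow to the right and rows downward; lengths in m; the calibration is good to about 2 mm. A picture is of the moment at which its call begins: read the wrist's pose just before it. camera_info takes no time and is no camera call.
- bot.close_job(): hands the job in, once; it reports no verdict.
The state is a dict: "time_s": time; "qpos": joint angles; "qd": joint speeds; "tau": joint torques, N m; "position": TCP position; "tool_rot": TCP orientation; "wrist_force": force on the tool from outside, world axes, zero at the start; "ft_torque": the same for the moment, N m; "finger_gap": finger opening in m.
Only numpy, scipy, OpenCV 4.12 (cv2) and the standard library are available. Lean on these libraries where they do the work, as an engineer would, in place of code of your own. Each camera call takes 0.05 s, during which the arm holds its last target.

## Working session

There is one attempt and no reset: what is moved stays moved. The work goes in short steps, Python scripts to look and compute and a tool call to move; the robot and the scene stay as the last step left them, time stands still between calls to the robot, and variables do not carry over. Pictures are saved under pics/ and viewed, and the job is handed in when it is done.

Besides the shell and the picture viewer there is one more tool, called after ">>>" as name([rows], argument=value, ...), one row to a line, values as JSON. arm_command: Moves the arm, as the interface text tells. Shift numbers are shares of 0.12 m and turn numbers shares of 30 degrees, none past 1 either way. Its arguments: {"type":"object","properties":{"targets":{"type":"array","items":{"type":"array","items":{"type":"number"}}}},"required":["targets"]}

```bash
mkdir -p pics; ls; python3 - <<'E'
from station import bot
import cv2, numpy as np
print(bot.read_state())
for n in ("scene","top","wrist"):
    f=bot.grab_frame(n); cv2.imwrite(f"pics/{n}0.png",f)
    print(n,bot.camera_info(n))
E
```

```text
pics
{'time_s': 0.0, 'qpos': array([ 1.09939193e+00,  3.00488527e-01,  1.52158410e+00, -2.29214880e-05,
        1.32071486e+00, -6.66100149e-02]), 'qd': array([ 0.00052238,  0.0001342 , -0.00132147, -0.00042134, -0.00026645,
        0.00083762]), 'tau': array([ 6.28667785e-04, -5.43508136e+01, -3.61790586e+01,  2.02830495e-05,
        4.00926772e-03, -4.91258515e-05]), 'position': array([0.21651486, 0.50534121, 0.23871048]), 'tool_rot': array([-3.14039899e+00, -5.73769080e-05,  2.73680392e+00]), 'wrist_force': array([0.40337039, 0.41621848, 0.61355798]), 'ft_torque': array([ 0.04881183, -0.04732787, -0.06817268]), 'finger_gap': 0.08555197676610948}
scene {'intrinsics': array([[517.49937994,   0.        , 322.47018022],
       [  0.        , 517.49937994, 240.26543007],
       [  0.        ,   0.        ,   1.        ]]), 'rvec': array([ 2.2568023 , -0.80141391,  0.32961811]), 'tvec': array([-0.41655271,  0.29032087,  1.02009003])}
top {'intrinsics': array([[490.03172224,   0.        , 322.27223541],
       [  0.        , 490.03172224, 238.97759109],
       [  0.        ,   0.        ,   1.        ]]), 'rvec': array([ 2.22165391, -2.17302372,  0.01933731]), 'tvec': array([-0.057078  ,  0.47309332,  1.15175752])}
wrist {'intrinsics': array([[360.28645537,   0.        , 321.96752613],
       [  0.        , 360.28645537, 239.96896957],
       [  0.        ,   0.        ,   1.        ]]), 'tool_from_camera': array([[ 2.24955593e-04, -9.45377406e-01, -3.25977774e-01,
         8.33653060e-02],
       [ 9.99999955e-01,  1.48430357e-04,  2.59627755e-04,
         1.36544180e-03],
       [-1.97061216e-04, -3.25977818e-01,  9.45377397e-01,
        -1.34548264e-01],
       [ 0.00000000e+00,  0.00000000e+00,  0.00000000e+00,
         1.00000000e+00]])}
```

View pics/top0.png

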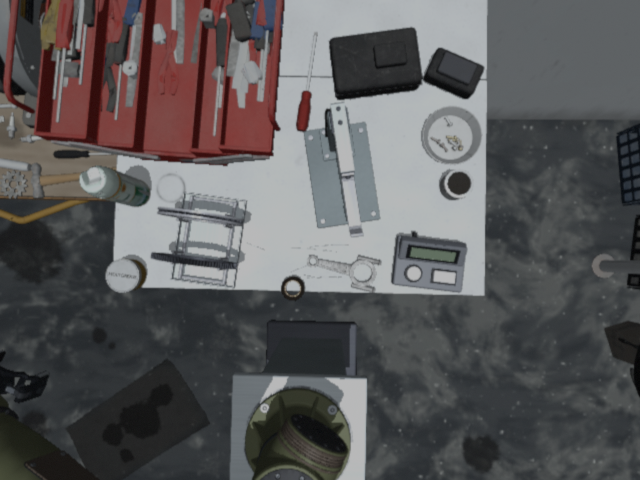

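View pics/scene0.png

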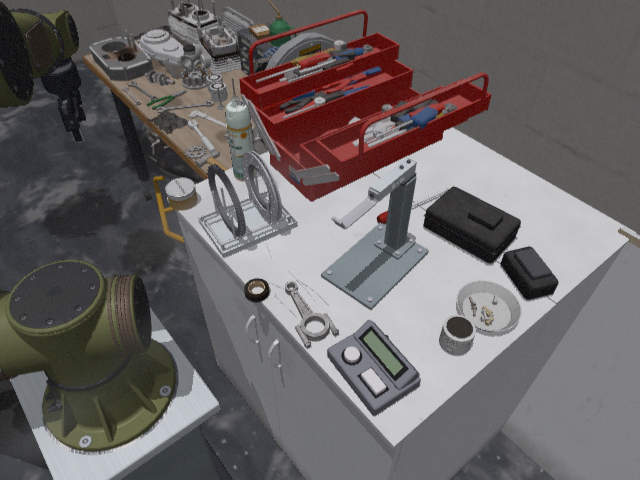

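View pics/wrist0.png

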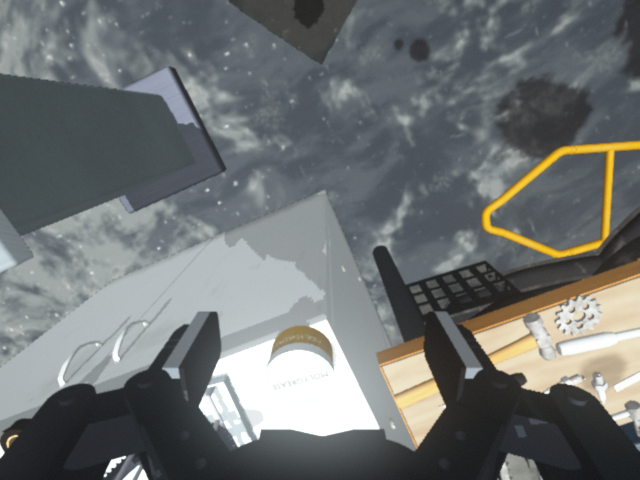

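```bash
cat > h.py <<'E'
from station import bot
import cv2, numpy as np
from scipy.spatial.transform import Rotation as R
def cam(n):
    c=bot.camera_info(n);return c["intrinsics"],cv2.Rodrigues(c["rvec"])[0],c["tvec"]
def ray(n,u,v):
    K,Rm,t=cam(n); C=-Rm.T@t; d=Rm.T@np.linalg.inv(K)@[u,v,1]; return C,d
def atz(n,u,v,z):
    C,d=ray(n,u,v); return C+d*(z-C[2])/d[2]
def proj(n,P):
    K,Rm,t=cam(n); P=np.atleast_2d(P).astype(float); return cv2.projectPoints(P,cv2.Rodrigues(Rm)[0],t,K,None)[0][:,0]
def crop(src,x0,y0,x1,y1,s,dst):
    im=cv2.imread(src)[y0:y1,x0:x1]; cv2.imwrite(dst,cv2.resize(im,None,fx=s,fy=s,interpolation=cv2.INTER_CUBIC))
def Rt(rpy): return R.from_euler('xyz',rpy).as_matrix()
E
python3 -c "
from h import *
crop('pics/top0.png',140,170,300,290,5,'pics/c1.png')
crop('pics/top0.png',290,90,490,300,2.8,'pics/c2.png')
crop('pics/scene0.png',160,130,320,250,5,'pics/c3.png')
crop('pics/scene0.png',310,140,440,310,3.5,'pics/c4.png')
"
```

```text
(no output)
```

View pics/c1.png

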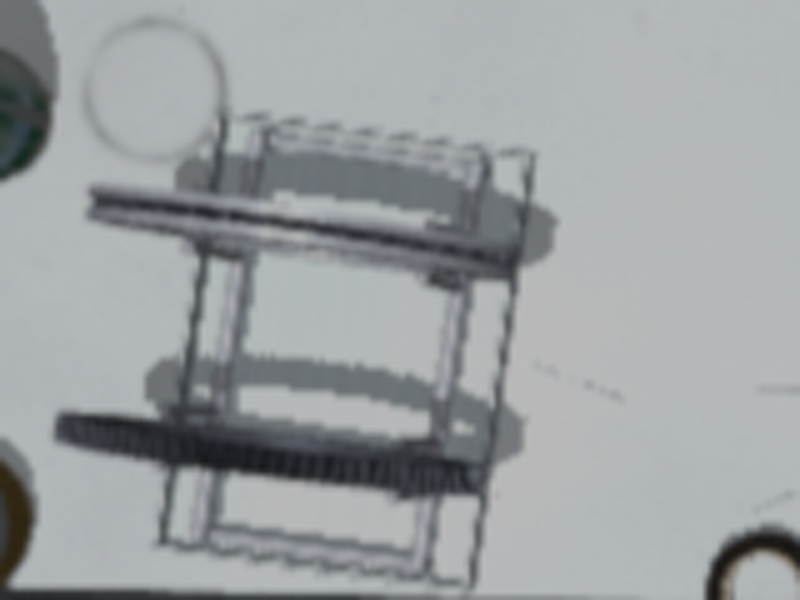

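View pics/c2.png

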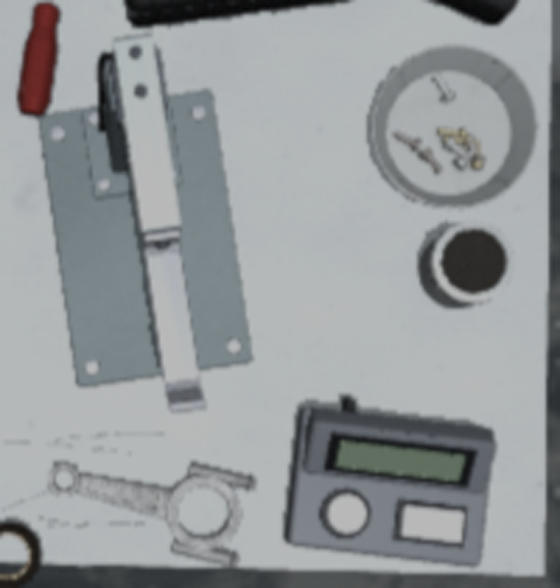

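View pics/c3.png

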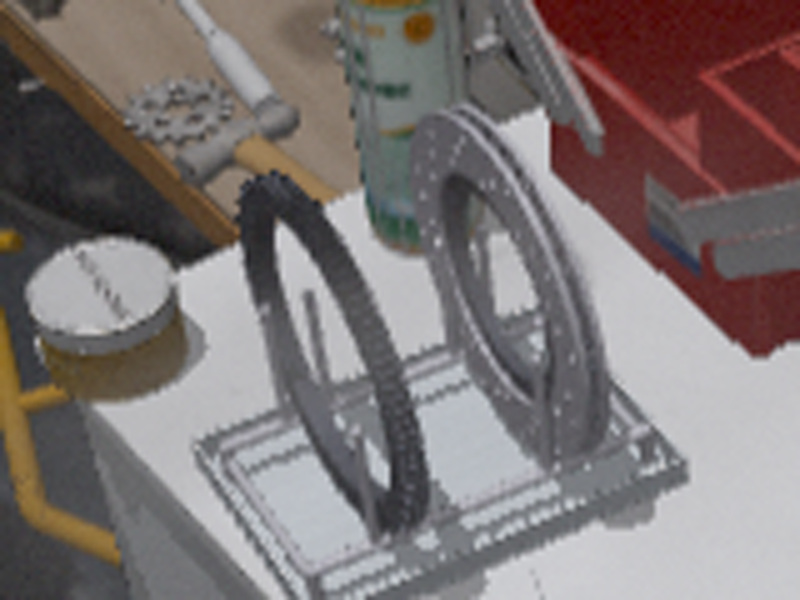

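View pics/c4.png

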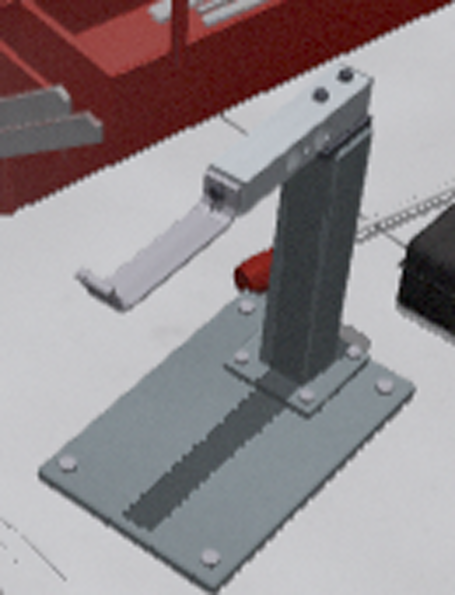

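```bash
cat > fit.py <<'E'
from h import *
C=lambda x,y:(140+x/5-.4,170+y/5-.4)
for n in("top","scene"): print(n,"cam at",-cam(n)[1].T@cam(n)[2])
cs=[(222,115),(535,150),(475,585),(160,542)]
P=[atz("top",*C(*c),0.018) for c in cs]
for p in P: print(p.round(4))
P=np.array(P); print("sides",np.linalg.norm(P-np.roll(P,-1,0),axis=1))
for nm,pts in (("disc",[(88,203),(520,262)]),("gear",[(56,426),(490,478)])):
    Q=[atz("top",*C(*c),0.105) for c in pts]; print(nm,Q,np.linalg.norm(Q[0]-Q[1]),(Q[0]+Q[1])/2)
D=lambda x,y:(290+x/2.8-.3,90+y/2.8-.3)
print("tip",[atz("top",*D(*c),0.260)[:2].round(4) for c in [(169,407),(204,404),(168,389),(200,386)]])
print("loadcell top",[atz("top",*D(*c),0.265)[:2].round(4) for c in [(112,40),(155,35),(142,237),(183,231)]])
print("on",atz("top",*D(345,513),.046),"zero",atz("top",*D(431,523),.046))
print("zero corners",[atz("top",*D(*c),0.046)[:2].round(4) for c in [(400,502),(467,506),(461,544),(396,538)]])
E
python3 fit.py
```

```text
top cam at [ 0.43651343 -0.06454368  1.16572325]
scene cam at [ 0.00271817 -0.65168946  0.93470824]
[0.5763 0.2821 0.018 ]
[0.5628 0.1335 0.018 ]
[0.3578 0.1561 0.018 ]
[0.3745 0.3049 0.018 ]
sides [0.14918089 0.20618433 0.14980189 0.2030703 ]
disc [array([0.52596426, 0.31328491, 0.105     ]), array([0.50423137, 0.1237009 , 0.105     ])] 0.1908256109996385 [0.51509782 0.2184929  0.105     ]
gear [array([0.42847464, 0.3240147 , 0.105     ]), array([0.41018347, 0.13414175, 0.105     ])] 0.19075193981188157 [0.41932906 0.22907823 0.105     ]
tip [array([ 0.4744, -0.1017]), array([ 0.4769, -0.1247]), array([ 0.4863, -0.1008]), array([ 0.4887, -0.1219])]
loadcell top [array([ 0.7167, -0.0588]), array([ 0.7206, -0.0872]), array([ 0.586 , -0.0814]), array([ 0.5905, -0.1083])]
on [ 0.40026441 -0.25511368  0.046     ] zero [ 0.39375812 -0.32484211  0.046     ]
zero corners [array([ 0.4102, -0.2995]), array([ 0.4082, -0.3538]), array([ 0.3773, -0.3493]), array([ 0.381 , -0.2967])]
```

```bash
python3 -c "
from h import *
crop('pics/top0.png',320,95,380,245,4,'pics/c5.png')
crop('pics/scene0.png',325,150,425,235,8,'pics/c6.png')
"
```

```text
(no output)
```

View pics/c5.png

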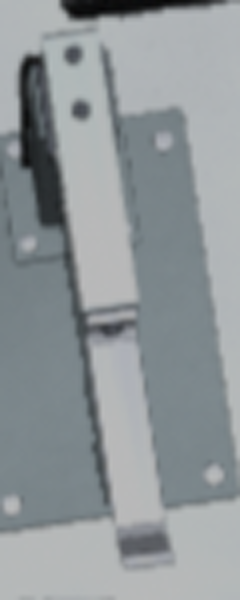

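View pics/c6.png

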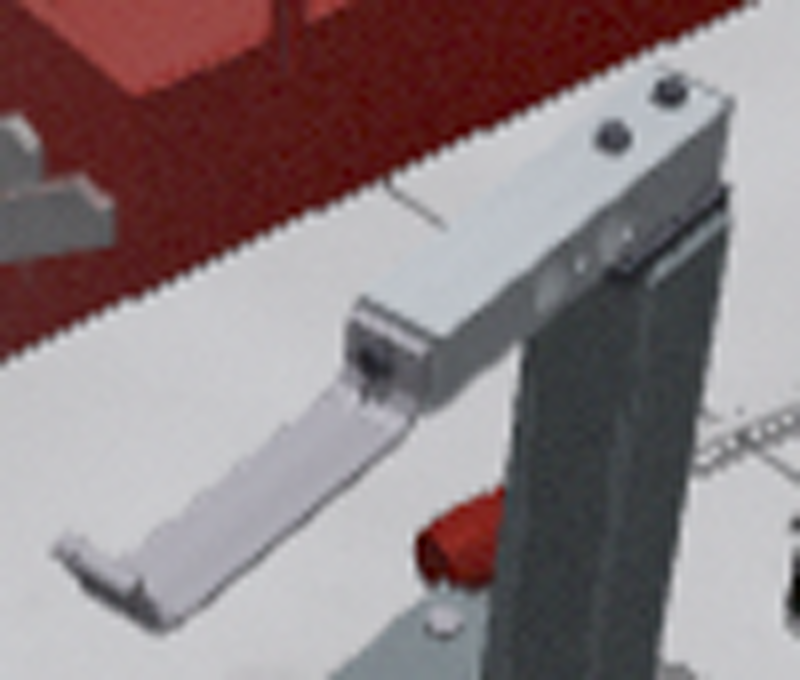

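```bash
cat > fit2.py <<'E'
from h import *
from scipy.optimize import least_squares
A=lambda x,y:(320+x/4-.4,95+y/4-.4); B=lambda x,y:(325+x/8-.45,150+y/8-.45)
obs=[("top",A(43,36),(198,13,265)),("top",A(97,29),(198,-13,265)),("top",A(84,313),(66,13,265)),("top",A(136,304),(66,-13,265)),
("top",A(124,568),(-55,12,260)),("top",A(173,563),(-55,-12,260)),
("scene",B(362,297),(66,13,265)),("scene",B(436,340),(66,-13,265)),("scene",B(730,100),(198,-13,265)),("scene",B(55,548),(-55,12,260)),("scene",B(140,592),(-52,-12,260))]
def W(p,X):
    X=np.array(X)/1000;c,s=np.cos(p[2]),np.sin(p[2]);return [p[0]+c*X[0]-s*X[1],p[1]+s*X[0]+c*X[1],X[2]]
def res(p): return np.concatenate([proj(n,W(p,X))[0]-uv for n,uv,X in obs])
r=least_squares(res,[.523,-.105,.165],loss='soft_l1'); print(r.x); print(res(r.x).reshape(-1,2).round(1))
for cn in("top","scene"):
    o=[q for q in obs if q[0]==cn]
    rr=least_squares(lambda p:np.concatenate([proj(n,W(p,X))[0]-uv for n,uv,X in o]),r.x,loss='soft_l1'); print(cn,rr.x)
# keys in scene
print("keys scene",[proj("scene",[.4003,-.2551,.046]),proj("scene",[.3938,-.3248,.046])])
# disc overlay
im=cv2.imread('pics/scene0.png'); im2=cv2.imread('pics/top0.png')
ax=np.array([np.cos(-.112),np.sin(-.112),0]);la=np.array([-ax[1],ax[0],0])
for c in([.5152,.2155,.105],[.4197,.2262,.105]):
  for rr in(.092,):
    for d in(-.007,.007):
        pts=[np.array(c)+ax*d+rr*(la*np.cos(a)+np.array([0,0,1])*np.sin(a)) for a in np.linspace(0,6.283,60)]
        for n,I in(("scene",im),("top",im2)): cv2.polylines(I,[(proj(n,pts)*16).astype(int)],True,(0,0,255) if d<0 else (0,255,0),1,cv2.LINE_AA,4)
a=cv2.resize(im[130:250,160:320],None,fx=4,fy=4);b=cv2.resize(im2[170:290,140:300],None,fx=4,fy=4)
cv2.imwrite('pics/ov1.png',np.vstack([a,b])[:, :]); cv2.imwrite('pics/ov1.png',cv2.resize(np.hstack([a,b]),(800,300)))
cv2.imwrite('pics/ova.png',a);cv2.imwrite('pics/ovb.png',b)
E
python3 fit2.py
```

```text
[ 0.52593214 -0.10771753  0.1779955 ]
[[-0.  -0.6]
 [ 0.3 -1. ]
 [ 0.8  0.1]
 [ 1.8  0.1]
 [ 1.5  1. ]
 [ 2.1  0.3]
 [-1.2 -2.6]
 [-0.1 -2.6]
 [-0.1 -2.9]
 [-1.  -0.9]
 [-0.9 -1.5]]
top [ 0.52579915 -0.10496575  0.16688095]
scene [ 0.52284718 -0.11314219  0.17668384]
keys scene [array([[350.22263912, 351.04881491]]), array([[371.82134765, 377.50251515]])]
```

View pics/ova.png

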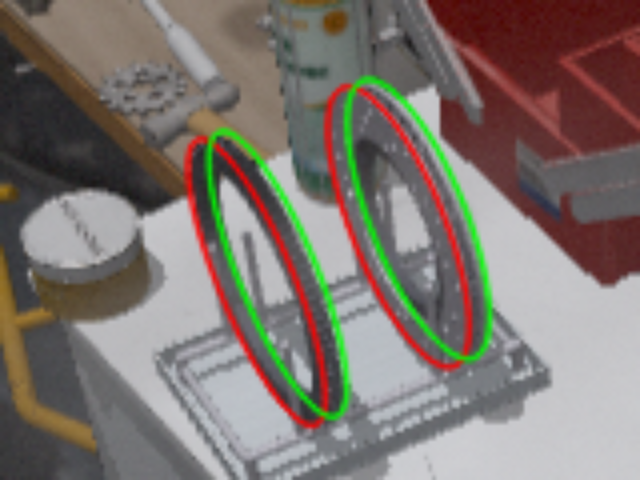

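View pics/ovb.png

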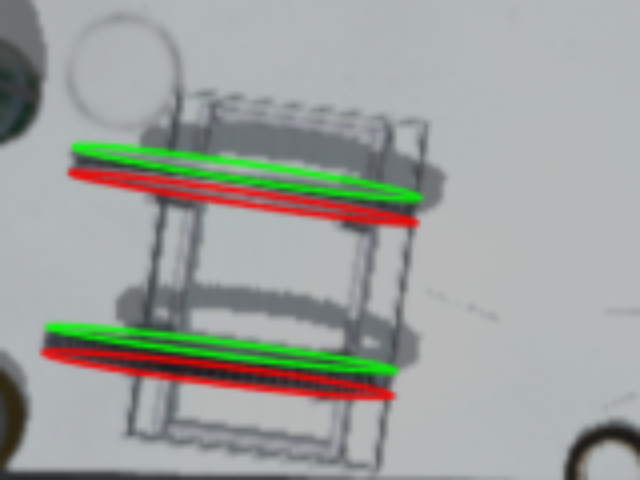

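```bash
cat > mv.py <<'E'
import sys
from h import *
# usage: mv.py x y z yaw(of tool, rad; tool pointing down)
s=bot.read_state(); p=s["position"]; Rm=Rt(s["tool_rot"])
x,y,z,yaw=map(float,sys.argv[1:5])
d=Rm.T@(np.array([x,y,z])-p)/.12
Rg=Rt([np.pi,0,yaw]); rv=R.from_matrix(Rm.T@Rg).as_rotvec()/np.radians(30)
print("t",s["time_s"],"pos",p.round(4),"yaw",round(s["tool_rot"][2],3),"gap",round(s["finger_gap"],4),"F",s["wrist_force"].round(2))
print("row",d.round(3),rv.round(3)); m=max(abs(d).max(),abs(rv).max())
if m>1: print(" scaled",(d/m).round(3),(rv/m).round(3), "n",m)
E
python3 mv.py 0.31 0.28 0.25 1.459; python3 mv.py 0.33 -0.0 0.25 1.459
```

```text
t 0.15 pos [0.2166 0.5054 0.2389] yaw 2.737 gap 0.0857 F [0.18 0.17 0.36]
row [-1.456 -1.42  -0.092] [-1.00e-03  1.00e-03  2.44e+00]
 scaled [-0.596 -0.582 -0.038] [-0.001  0.     1.   ] n 2.440372253098358
t 0.15 pos [0.2166 0.5054 0.2389] yaw 2.737 gap 0.0857 F [0.18 0.17 0.36]
row [-2.528 -3.499 -0.09 ] [-1.00e-03  1.00e-03  2.44e+00]
 scaled [-0.722 -1.    -0.026] [-0.     0.     0.697] n 3.4989584009685166
```

>>> arm_command([
  [-0.8,-0.9,-0.08,0,0,0.9,-1],
  [-0.8,-0.9,-0.08,0,0,0.9,-1],
  [-0.8,-0.9,-0.08,0,0,0.9,-1],
  [-0.8,-0.9,-0.08,0,0,0.9,-1],
])

```text
time_s: 0.55
position: [0.2633, 0.3652, 0.249]
tool_rot: [-3.141, 0.001, 2.257]
wrist_force: [-0.3, 0.6, -0.0]
finger_gap: 0.0282
```

```bash
python3 mv.py 0.33 0.15 0.25 1.459;python3 mv.py 0.36 -0.15 0.22 1.459
```

```text
t 0.55 pos [0.2633 0.3652 0.249 ] yaw 2.257 gap 0.0282 F [-0.27  0.61 -0.04]
row [-1.739 -0.706 -0.006] [0.    0.002 1.524]
 scaled [-1.    -0.406 -0.004] [0.    0.001 0.876] n 1.7393319320399105
t 0.55 pos [0.2633 0.3652 0.249 ] yaw 2.257 gap 0.0282 F [-0.27  0.61 -0.04]
row [-3.832 -2.097  0.246] [0.    0.002 1.524]
 scaled [-1.    -0.547  0.064] [0.    0.    0.398] n 3.83157249643348
```

>>> arm_command([
  [-1,-0.5,0,0,0,0.8,-1],
  [-1,-0.5,0,0,0,0.8,-1],
  [-1,-0.5,0,0,0,0.8,-1],
  [-1,-0.5,0,0,0,0.8,-1],
])

```text
time_s: 0.95
position: [0.2935, 0.2319, 0.2493]
tool_rot: [3.141, 0.001, 1.831]
wrist_force: [-0.2, 0.1, -0.1]
finger_gap: 0.0001
```

```bash
python3 mv.py 0.36 -0.15 0.22 1.459
```

```text
t 0.95 pos [0.2935 0.2319 0.2493] yaw 1.831 gap 0.0001 F [-0.17  0.05 -0.08]
row [-3.218 -0.284  0.248] [0.002 0.002 0.711]
 scaled [-1.    -0.088  0.077] [0.    0.001 0.221] n 3.2176013355858597
```

>>> arm_command([
  [-1,-0.1,0.08,0,0,0.7,-1],
  [-1,-0.1,0.08,0,0,0.7,-1],
  [-1,-0.1,0.08,0,0,0.7,-1],
  [-1,-0.1,0.08,0,0,0.7,-1],
])

```text
time_s: 1.35
position: [0.3132, 0.1116, 0.2398]
tool_rot: [3.141, 0.001, 1.461]
wrist_force: [0.0, 0.3, -0.0]
finger_gap: 0.0002
```

```bash
python3 mv.py 0.36 -0.15 0.18 1.459
```

```text
t 1.35 pos [0.3132 0.1116 0.2398] yaw 1.461 gap 0.0002 F [ 0.01  0.3  -0.01]
row [-2.123  0.626  0.501] [0.002 0.002 0.004]
 scaled [-1.     0.295  0.236] [0.001 0.001 0.002] n 2.123497073750974
```

>>> arm_command([
  [-1,0.3,0.2,0,0,0,-1],
  [-1,0.3,0.2,0,0,0,-1],
  [-1,0.3,0.2,0,0,0,-1],
])

```text
time_s: 1.65
position: [0.3363, -0.0127, 0.2155]
tool_rot: [3.141, 0.001, 1.464]
wrist_force: [1.1, 0.3, 0.1]
finger_gap: 0.0003
```

>>> arm_command([
  [-1,0.3,0.3,0,0,0,-1],
  [-1,0.3,0.3,0,0,0,-1],
  [-1,0.3,0.3,0,0,0,-1],
])

```text
time_s: 1.95
position: [0.3602, -0.1375, 0.1788]
tool_rot: [3.141, 0.001, 1.467]
wrist_force: [0.0, 0.2, -0.0]
finger_gap: -0.0001
```

```bash
python3 mv.py 0.400 -0.255 0.08 1.459; python3 - <<'E'
from h import *
cv2.imwrite('pics/w1.png',bot.grab_frame("wrist"))
E
```

```text
t 1.95 pos [ 0.3602 -0.1375  0.1788] yaw 1.467 gap -0.0001 F [ 0.05  0.21 -0.01]
row [-0.939  0.431  0.824] [0.001 0.001 0.015]
```

View pics/w1.png

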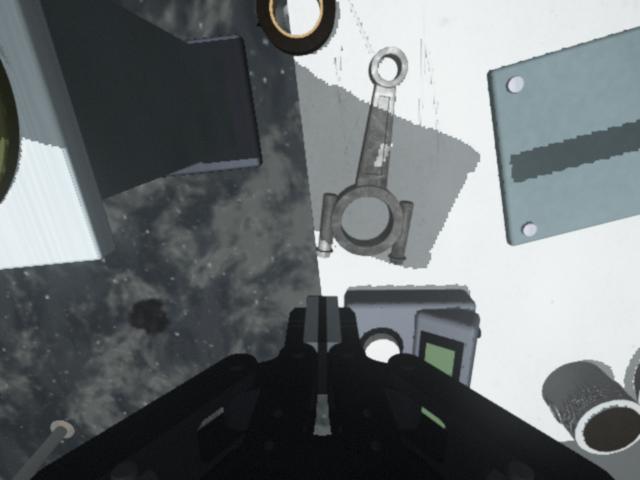

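```bash
cat >> h.py <<'E'
def wray(u,v,z):
    s=bot.read_state(); T=bot.camera_info("wrist"); M=np.array(T["tool_from_camera"]); K=T["intrinsics"]
    Rm=Rt(s["tool_rot"]); c=M[:3,3]; d=M[:3,:3]@np.linalg.inv(K)@[u,v,1]
    C=s["position"]+Rm@c; D=Rm@d; return C+D*(z-C[2])/D[2]
E
python3 -c "
from h import *
print(wray(364,350,.046),wray(400,350,.046),wray(382,333,.046))"
```

```text
[ 0.3868184  -0.25140931  0.046     ] [ 0.41811921 -0.25468814  0.046     ] [ 0.40334019 -0.2357773   0.046     ]
```

>>> arm_command([
  [-0.94,0.44,0.8,0,0,0,-1],
  [-0.94,0.44,0.8,0,0,0,-1],
  [-0.94,0.44,0.8,0,0,0,-1],
  [-0.94,0.44,0.8,0,0,0,-1],
  [-0.94,0.44,0.8,0,0,0,-1],
])

```text
time_s: 2.5
position: [0.4016, -0.2568, 0.0805]
tool_rot: [-3.139, -0.001, 1.467]
wrist_force: [-0.3, 0.2, 0.6]
finger_gap: -0.0002
```

```bash
python3 mv.py 0.401 -0.254 0.054 1.459; python3 mv.py 0.401 -0.254 0.048 1.459
```

```text
t 2.5 pos [ 0.4016 -0.2568  0.0805] yaw 1.467 gap -0.0002 F [-0.31  0.19  0.6 ]
row [ 0.022 -0.007  0.221] [-0.006 -0.001  0.015]
t 2.5 pos [ 0.4016 -0.2568  0.0805] yaw 1.467 gap -0.0002 F [-0.31  0.19  0.6 ]
row [ 0.022 -0.007  0.271] [-0.006 -0.001  0.015]
```

>>> arm_command([
  [0.02,0,0.15,0,0,0,-1],
  [0.02,0,0.22,0,0,0,-1],
  [0.02,0,0.24,0,0,0,-1],
  [0.02,0,0.26,0,0,0,-1],
  [0.02,0,0.27,0,0,0,-1],
  [0.02,0,0.27,0,0,0,-1],
])

```text
time_s: 3.1
position: [0.4022, -0.2544, 0.0487]
tool_rot: [-3.14, -0.0, 1.467]
wrist_force: [1.8, 2.5, 4.2]
finger_gap: 0.0001
```

>>> arm_command([
  [0,0,0.02,0,0,0,-1],
  [0,0,0.025,0,0,0,-1],
  [0,0,0.025,0,0,0,-1],
])

```text
time_s: 3.4
position: [0.4024, -0.2545, 0.0476]
tool_rot: [-3.141, 0.0, 1.467]
wrist_force: [-9.0, 8.7, 30.6]
finger_gap: -0.0001
```

>>> arm_command([
  [0,0,-0.1,0,0,0,-1],
  [0,0,-0.25,0,0,0,-1],
  [-0.25,0.0,-0.25,0,0,0,-1],
  [-0.58,0.0,-0.25,0,0,0,-1],
  [-0.58,0.0,-0.25,0,0,0,-1],
  [-0.58,0.0,-0.25,0,0,0,-1],
])

```text
time_s: 4.0
position: [0.3948, -0.3242, 0.0774]
tool_rot: [-3.14, 0.0, 1.466]
wrist_force: [-0.6, -0.4, 0.3]
finger_gap: 0.0001
```

```bash
python3 mv.py 0.3955 -0.324 0.0482 1.459
```

```text
t 4.0 pos [ 0.3948 -0.3242  0.0774] yaw 1.466 gap 0.0001 F [-0.63 -0.44  0.28]
row [0.002 0.006 0.244] [-0.003  0.     0.013]
```

>>> arm_command([
  [0,0,0.15,0,0,0,-1],
  [0,0,0.2,0,0,0,-1],
  [0,0,0.23,0,0,0,-1],
  [0,0,0.24,0,0,0,-1],
  [0,0,0.244,0,0,0,-1],
  [0,0,0.244,0,0,0,-1],
  [0,0,0.244,0,0,0,-1],
])

```text
time_s: 4.7
position: [0.395, -0.3242, 0.0485]
tool_rot: [-3.141, 0.0, 1.466]
wrist_force: [-0.3, 3.2, 4.5]
finger_gap: -0.0001
```

>>> arm_command([
  [0,0,0.01,0,0,0,-1],
  [0,0,0.014,0,0,0,-1],
  [0,0,0.014,0,0,0,-1],
])

```text
time_s: 5.0
position: [0.3952, -0.3243, 0.0479]
tool_rot: [-3.141, 0.001, 1.466]
wrist_force: [-4.6, 6.0, 17.2]
finger_gap: 0.0001
```

>>> arm_command([
  [0,0,-0.15,0,0,0,-1],
  [0,0,-0.5,0,0,0,-0.5],
  [0.3,0,-0.9,0,0,0,0],
  [0.8,0,-1,0,0,0,0.2],
  [1,0,-1,0,0,0,0.2],
  [1,0,-1,0,0,0,0.2],
])

```text
time_s: 5.6
position: [0.4084, -0.2019, 0.1689]
tool_rot: [3.14, 0.001, 1.469]
wrist_force: [-0.8, -0.6, -0.3]
finger_gap: 0.0512
```

```bash
python3 mv.py 0.38 0.03 0.28 1.459; python3 - <<'E'
from h import *
cv2.imwrite('pics/t1.png',bot.grab_frame("top")); crop('pics/t1.png',290,90,490,300,2.8,'pics/t1c.png')
cv2.imwrite('pics/s1.png',bot.grab_frame("scene")); crop('pics/s1.png',310,300,440,420,4,'pics/s1c.png')
E
```

```text
t 5.6 pos [ 0.4084 -0.2019  0.1689] yaw 1.469 gap 0.0512 F [-0.82 -0.62 -0.32]
row [ 1.897 -0.43  -0.929] [0.003 0.002 0.019]
 scaled [ 1.    -0.227 -0.49 ] [0.002 0.001 0.01 ] n 1.897016317856586
```

View pics/s1c.png

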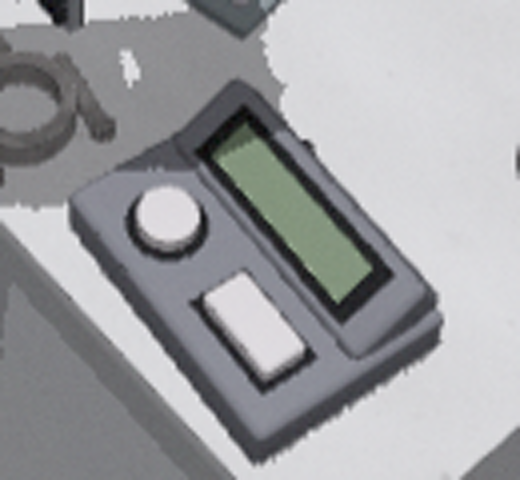

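View pics/t1.png

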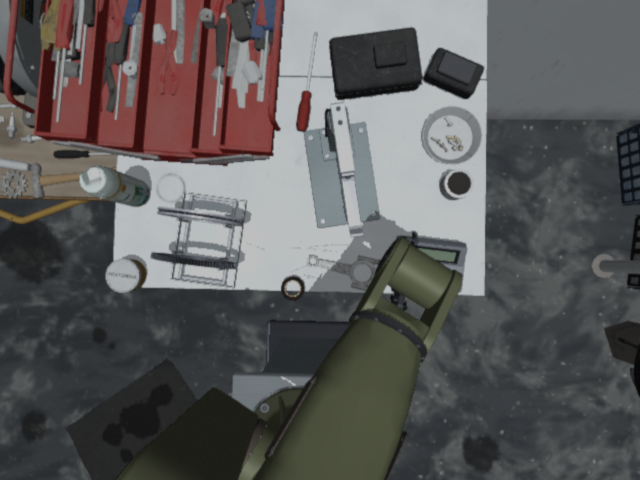

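>>> arm_command([
  [0.4,-0.3,-0.6,0,0,0,0.2],
  [0.9,-0.4,-0.95,0,0,0,0.2],
  [1,-0.4,-0.95,0,0,0,0.2],
  [1,-0.4,-0.95,0,0,0,0.2],
])

```text
time_s: 6.1
position: [0.3727, -0.0794, 0.284]
tool_rot: [3.138, 0.002, 1.467]
wrist_force: [0.2, -0.3, -0.6]
finger_gap: 0.0512
```

>>> arm_command([
  [0.4,0,0,0,0,0,0.2],
  [0.8,0,0,0,0,0,0.2],
  [1,0.1,0,0,0,0,0.2],
  [1,0.1,0,0,0,0,0.2],
])

```text
time_s: 6.5
position: [0.3982, 0.04, 0.2835]
tool_rot: [3.138, 0.002, 1.469]
wrist_force: [0.8, -0.6, -0.2]
finger_gap: 0.0515
```

```bash
python3 mv.py 0.4 0.1 0.29 1.459; python3 - <<'E'
from h import *
cv2.imwrite('pics/w2.png',bot.grab_frame("wrist"))
E
```

```text
t 6.5 pos [0.3982 0.04   0.2835] yaw 1.469 gap 0.0515 F [ 0.81 -0.57 -0.22]
row [ 0.499 -0.036 -0.055] [0.006 0.004 0.018]
```

View pics/w2.png

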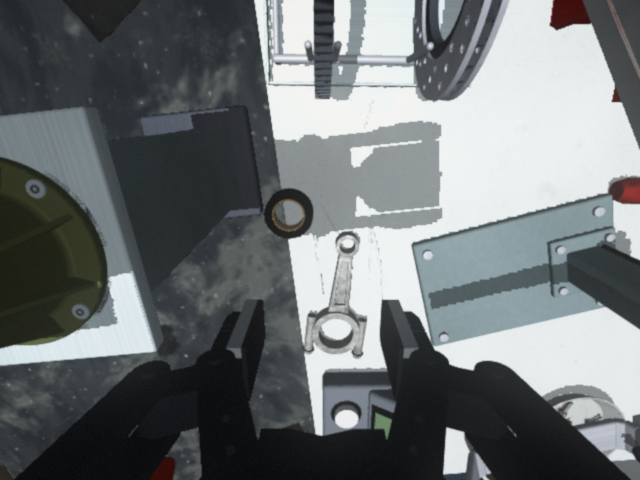

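```bash
python3 mv.py 0.505 0.13 0.27 1.459; python3 mv.py 0.5155 0.2155 0.26 1.459
```

```text
t 6.55 pos [0.3977 0.0388 0.2834] yaw 1.468 gap 0.0511 F [ 0.17 -0.63 -0.79]
row [0.848 0.811 0.112] [0.005 0.004 0.017]
t 6.55 pos [0.3977 0.0388 0.2834] yaw 1.468 gap 0.0511 F [ 0.17 -0.63 -0.79]
row [1.566 0.825 0.193] [0.005 0.004 0.017]
 scaled [1.    0.527 0.124] [0.003 0.003 0.011] n 1.5657618813283982
```

>>> arm_command([
  [0.3,0.3,0.1,0,0,0,0.2],
  [0.6,0.6,0.11,0,0,0.02,0.2],
  [0.85,0.81,0.11,0,0,0.02,0.2],
  [0.85,0.81,0.11,0,0,0.02,0.2],
  [0.85,0.81,0.11,0,0,0.02,0.2],
])

```text
time_s: 7.05
position: [0.5052, 0.129, 0.2692]
tool_rot: [3.141, 0.003, 1.457]
wrist_force: [-1.1, -0.5, 0.2]
finger_gap: 0.0512
```

```bash
python3 mv.py 0.5155 0.2155 0.26 1.459; python3 - <<'E'
from h import *
cv2.imwrite('pics/w3.png',bot.grab_frame("wrist"))
E
```

```text
t 7.05 pos [0.5052 0.129  0.2692] yaw 1.457 gap 0.0512 F [-1.14 -0.52  0.23]
row [0.726 0.003 0.074] [ 0.002  0.006 -0.004]
```

View pics/w3.png

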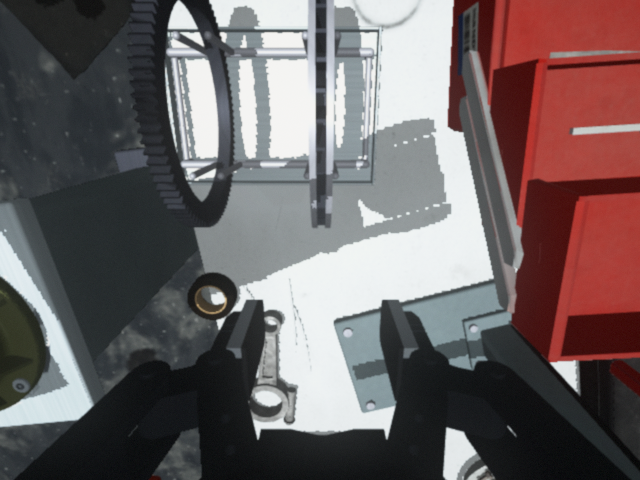

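>>> arm_command([
  [0.3,0,0.07,0,0,0,0.2],
  [0.6,0,0.07,0,0,0,0.2],
  [0.73,0,0.07,0,0,0,0.2],
  [0.73,0,0.07,0,0,0,0.2],
  [0.73,0,0.07,0,0,0,0.2],
])

```text
time_s: 7.6
position: [0.5148, 0.2145, 0.2614]
tool_rot: [3.139, 0.003, 1.456]
wrist_force: [-0.1, -0.0, 0.5]
finger_gap: 0.0516
```

```bash
python3 mv.py 0.5155 0.2155 0.177 1.459; python3 - <<'E'
from h import *
cv2.imwrite('pics/w4.png',bot.grab_frame("wrist"))
cv2.imwrite('pics/t4.png',bot.grab_frame("top"))
E
```

```text
t 7.6 pos [0.5148 0.2145 0.2614] yaw 1.456 gap 0.0516 F [-0.08 -0.05  0.5 ]
row [0.011 0.003 0.704] [ 0.005  0.006 -0.006]
```

View pics/w4.png

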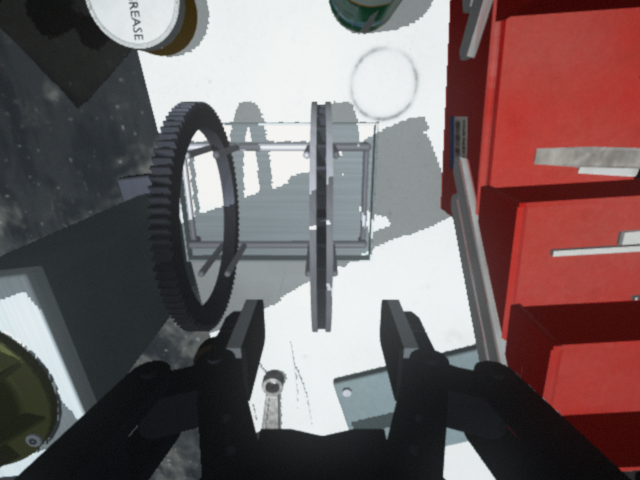

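```bash
python3 - <<'E'
from h import *
s=bot.read_state(); T=bot.camera_info("wrist"); M=np.array(T["tool_from_camera"]); K=T["intrinsics"]; Rm=Rt(s["tool_rot"])
C=s["position"]+Rm@M[:3,3]
# 2D in disc plane: along = tool x dir
ex=Rm[:,0]; 
for u,v in((321,331),(321,102)):
    d=Rm@M[:3,:3]@np.linalg.inv(K)@[u,v,1]; a=np.array([d@ex,d[2]]); a/=np.linalg.norm(a)
    # find along-coordinate w of centre with dist .092
    for zc in(.105,):
        w=[]
        for sg in(1,-1):
            # cross(a,(w-cx, zc-Cz)) = sg*.092
            w.append((a[0]*(zc-C[2])-sg*.092)/a[1])
        print([(C+ex*q)[:2].round(4) for q in w])
E
```

```text
[array([0.5163, 0.2192]), array([0.4909, 0.0007])]
[array([0.5374, 0.4005]), array([0.5161, 0.2176])]
```

>>> arm_command([
  [0.03,0.01,0.2,0,0,0,0.2],
  [0.03,0.01,0.4,0,0,0,0.2],
  [0.03,0.01,0.6,0,0,0,0.2],
  [0.03,0.01,0.7,0,0,0,0.2],
  [0.03,0.01,0.7,0,0,0,0.2],
  [0.03,0.01,0.7,0,0,0,-1],
  [0.03,0.01,0.7,0,0,0,-1],
  [0.03,0.01,0.7,0,0,0,-1],
  [0.03,0.01,0.7,0,0,0,-1],
  [0.03,0.01,0.7,0,0,0,-1],
  [0.03,0.01,0.7,0,0,0,-1],
  [0.03,0.01,0.7,0,0,0,-1],
])

```text
time_s: 8.9
position: [0.5168, 0.2177, 0.1788]
tool_rot: [3.138, 0.002, 1.455]
wrist_force: [-3.7, -0.3, 7.0]
finger_gap: 0.0127
```

```bash
python3 mv.py 0.516 0.218 0.177 1.459; python3 - <<'E'
from h import *
cv2.imwrite('pics/w5.png',bot.grab_frame("wrist"))
E
```

```text
t 8.9 pos [0.5168 0.2177 0.1788] yaw 1.455 gap 0.0127 F [-3.65 -0.33  6.99]
row [ 0.002 -0.007  0.015] [ 0.006  0.004 -0.008]
```

View pics/w5.png

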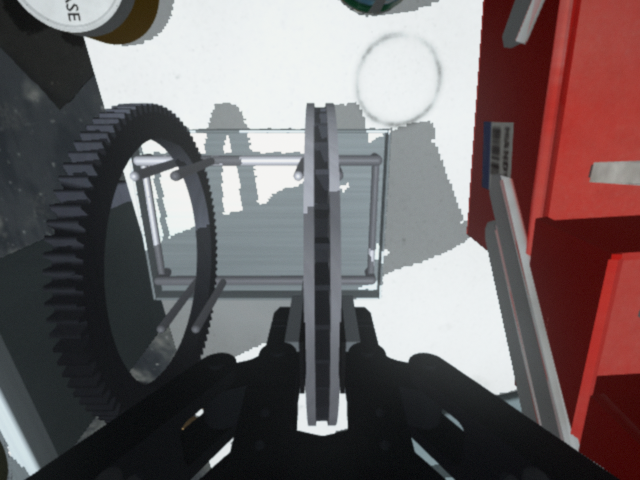

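>>> arm_command([
  [0,0,-0.1,0,0,0,-1],
  [0,0,-0.25,0,0,0,-1],
  [0,0,-0.4,0,0,0,-1],
  [0,0,-0.55,0,0,0,-1],
  [0,0,-0.7,0,0,0,-1],
  [0,0,-0.85,0,0,0,-1],
  [0,0,-1,0,0,0,-1],
  [0,0,-1,0,0,0,-1],
])

```text
time_s: 9.75
position: [0.5168, 0.2182, 0.3014]
tool_rot: [3.135, 0.001, 1.455]
wrist_force: [0.9, -0.3, -8.5]
finger_gap: 0.0128
```

>>> arm_command([
  [0,0,-0.1,0,0,0,-1],
  [0,0,-0.2,0,0,0,-1],
  [0,0,-0.2,0,0,0,-1],
])

```text
time_s: 10.05
position: [0.517, 0.2184, 0.3272]
tool_rot: [3.133, -0.001, 1.455]
wrist_force: [0.2, 0.5, -8.3]
finger_gap: 0.0132
```

```bash
python3 mv.py 0.49 0.06 0.32 1.459; python3 - <<'E'
from h import *
cv2.imwrite('pics/s6.png',bot.grab_frame("scene"))
E
```

```text
t 10.05 pos [0.517  0.2184 0.3272] yaw 1.455 gap 0.0132 F [ 0.23  0.47 -8.31]
row [-1.337 -0.072  0.059] [ 0.017 -0.001 -0.007]
 scaled [-1.    -0.054  0.044] [ 0.013 -0.001 -0.005] n 1.3368016881890872
```

View pics/s6.png

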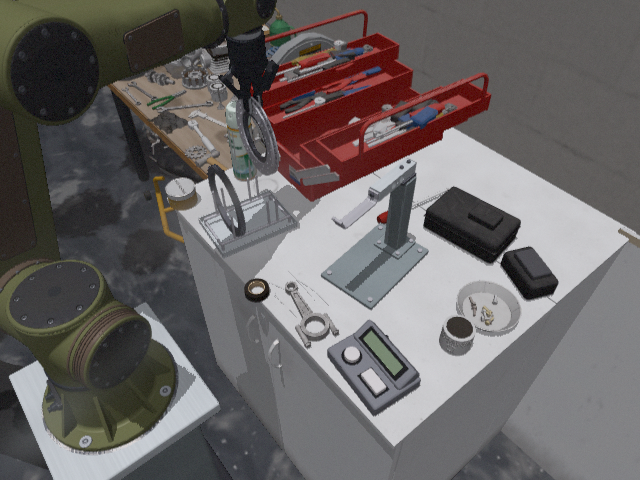

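>>> arm_command([
  [-0.1,0,0,0,0,0,-1],
  [-0.3,0,0,0,0,0,-1],
  [-0.5,0,0,0,0,0,-1],
  [-0.7,-0.02,0.02,0,0,0,-1],
  [-0.9,-0.05,0.04,0,0,0,-1],
  [-1,-0.05,0.04,0,0,0,-1],
  [-1,-0.05,0.04,0,0,0,-1],
])

```text
time_s: 10.8
position: [0.4968, 0.0982, 0.321]
tool_rot: [3.134, 0.0, 1.453]
wrist_force: [0.2, 0.1, -8.4]
finger_gap: 0.0129
```

```bash
python3 mv.py 0.455 0.0 0.315 1.6;python3 mv.py 0.425 -0.124 0.312 1.741
```

```text
t 10.8 pos [0.4968 0.0982 0.321 ] yaw 1.453 gap 0.0129 F [ 0.23  0.12 -8.45]
row [-0.853 -0.251  0.048] [ 0.014  0.002 -0.28 ]
t 10.8 pos [0.4968 0.0982 0.321 ] yaw 1.453 gap 0.0129 F [ 0.23  0.12 -8.45]
row [-1.909 -0.378  0.073] [ 0.014  0.003 -0.55 ]
 scaled [-1.    -0.198  0.038] [ 0.007  0.002 -0.288] n 1.9089006037439569
```

>>> arm_command([
  [-0.15,-0.05,0,0,0,0,-1],
  [-0.35,-0.1,0.03,0,0,0,-1],
  [-0.55,-0.17,0.05,0,0,-0.1,-1],
  [-0.7,-0.22,0.05,0,0,-0.2,-1],
  [-0.85,-0.27,0.05,0,0,-0.28,-1],
  [-0.85,-0.27,0.05,0,0,-0.28,-1],
])

```text
time_s: 11.4
position: [0.4522, -0.0004, 0.3148]
tool_rot: [3.134, 0.002, 1.6]
wrist_force: [1.0, 1.0, -9.0]
finger_gap: 0.013
```

```bash
python3 mv.py 0.42 -0.125 0.312 1.741
```

```text
t 11.4 pos [ 4.522e-01 -4.000e-04  3.148e-01] yaw 1.6 gap 0.013 F [ 1.05  1.05 -8.96]
row [-1.03  -0.299  0.023] [ 0.013  0.004 -0.269]
 scaled [-1.    -0.29   0.022] [ 0.013  0.004 -0.262] n 1.0298401492863911
```

>>> arm_command([
  [-0.15,-0.15,0,0,0,0,-1],
  [-0.35,-0.3,0.02,0,0,-0.05,-1],
  [-0.55,-0.3,0.02,0,0,-0.1,-1],
  [-0.75,-0.3,0.02,0,0,-0.2,-1],
  [-0.9,-0.3,0.02,0,0,-0.27,-1],
  [-1,-0.3,0.02,0,0,-0.27,-1],
  [-1,-0.3,0.02,0,0,-0.27,-1],
])

```text
time_s: 12.1
position: [0.4199, -0.1221, 0.3122]
tool_rot: [3.135, 0.002, 1.739]
wrist_force: [0.6, 0.2, -9.1]
finger_gap: 0.0134
```

```bash
python3 mv.py 0.525 -0.107 0.312 1.741; python3 - <<'E'
from h import *
for n in("wrist","scene","top"): cv2.imwrite(f'pics/{n}7.png',bot.grab_frame(n))
E
```

```text
t 12.1 pos [ 0.4199 -0.1221  0.3122] yaw 1.739 gap 0.0134 F [ 0.57  0.15 -9.1 ]
row [-0.023  0.884  0.007] [ 0.013  0.005 -0.004]
```

View pics/wrist7.png

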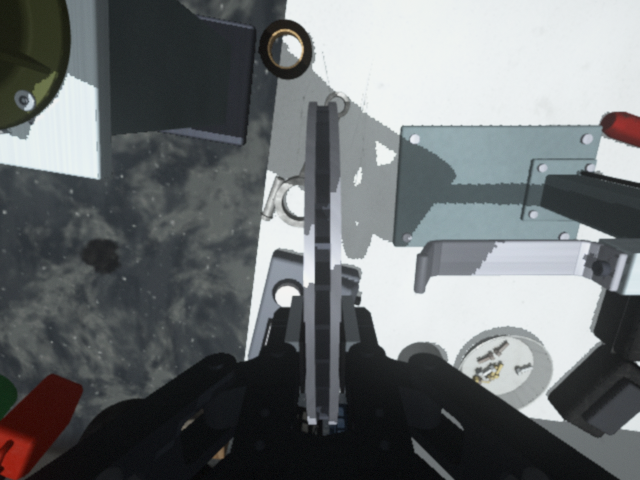

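View pics/scene7.png

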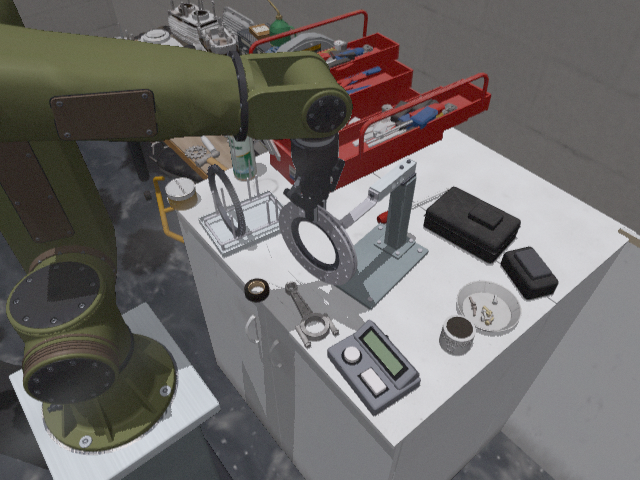

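View pics/top7.png

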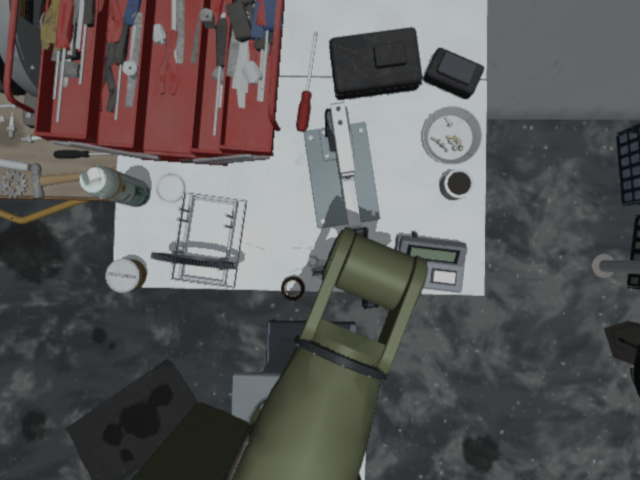

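```bash
python3 - <<'E'
from h import *
crop('pics/wrist7.png',390,210,640,310,3.2,'pics/w7c.png')
E
```

```text
(no output)
```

View pics/w7c.png

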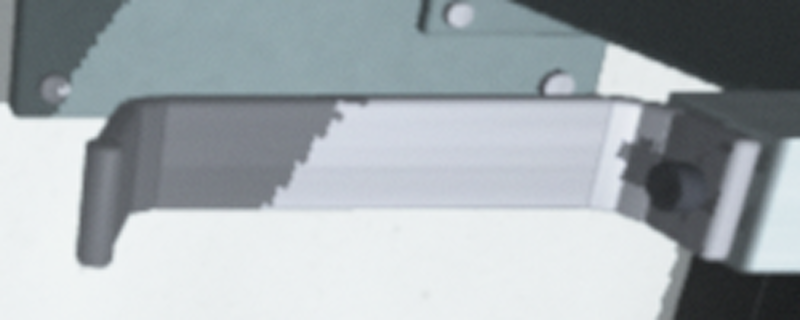

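```bash
python3 - <<'E'
from h import *
W=lambda x,y:(390+x/3.2-.35,210+y/3.2-.35)
print("tip",wray(*W(98,147),.26),wray(*W(94,262),.26))
P=[wray(*W(x,y),.235) for x,y in((160,102),(158,208),(605,102),(592,207))]
for p in P: print(p)
P=np.array(P); a=(P[0]+P[1])/2;b=(P[2]+P[3])/2; d=b-a; print(np.linalg.norm(d),np.arctan2(d[1],d[0]), a+d*34/88)
E
```

```text
tip [ 0.47376369 -0.10038365  0.26      ] [ 0.47881347 -0.12218133  0.26      ]
[ 0.49237196 -0.09772049  0.235     ]
[ 0.49821404 -0.11970169  0.235     ]
[ 0.57840515 -0.08312589  0.235     ]
[ 0.58482867 -0.10484896  0.235     ]
0.0875705617856939 0.16893730722543945 [ 0.52864542 -0.1030224   0.235     ]
```

```bash
python3 mv.py 0.529 -0.1032 0.312 1.740
```

```text
t 12.25 pos [ 0.4198 -0.1208  0.3123] yaw 1.741 gap 0.0126 F [ 0.19  0.1  -8.38]
row [-0.009  0.921  0.009] [0.013 0.004 0.002]
```

>>> arm_command([
  [0,0.08,0.01,0,0,0,-1],
  [0,0.18,0.01,0,0,0,-1],
  [0,0.3,0.01,0,0,0,-1],
  [-0.01,0.42,0.01,0,0,0,-1],
  [-0.01,0.54,0.01,0,0,0,-1],
  [-0.01,0.66,0.01,0,0,0,-1],
  [-0.01,0.78,0.01,0,0,0,-1],
  [-0.01,0.87,0.01,0,0,0,-1],
  [-0.01,0.92,0.01,0,0,0,-1],
  [-0.01,0.92,0.01,0,0,0,-1],
])

```text
time_s: 13.25
position: [0.5294, -0.103, 0.3114]
tool_rot: [3.135, 0.002, 1.742]
wrist_force: [1.0, 0.2, -8.8]
finger_gap: 0.0126
```

```bash
python3 mv.py 0.529 -0.1032 0.262 1.740; python3 - <<'E'
from h import *
for n in("wrist","scene"): cv2.imwrite(f'pics/{n}8.png',bot.grab_frame(n))
crop('pics/scene8.png',280,130,440,250,5,'pics/s8c.png')
E
```

```text
t 13.25 pos [ 0.5294 -0.103   0.3114] yaw 1.742 gap 0.0126 F [ 0.96  0.22 -8.81]
row [-0.    -0.006  0.412] [0.012 0.004 0.003]
```

View pics/wrist8.png

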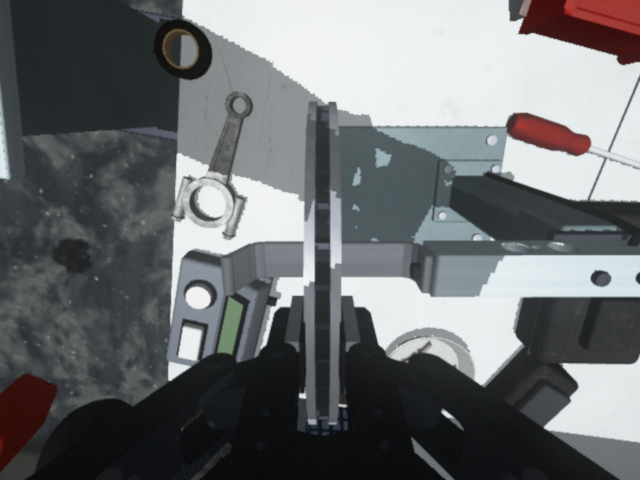

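View pics/s8c.png

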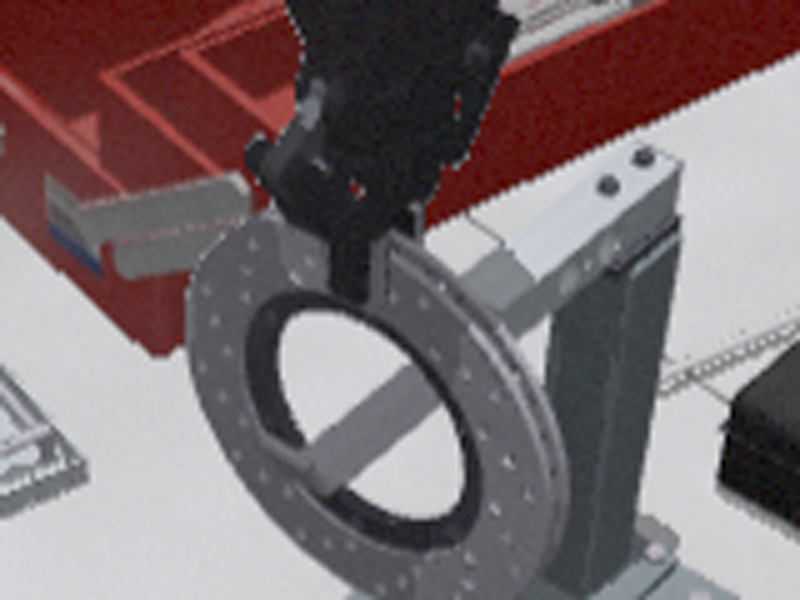

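>>> arm_command([
  [0,0,0.07,0,0,0,-1],
  [0,0,0.15,0,0,0,-1],
  [0,0,0.23,0,0,0,-1],
  [0,0,0.3,0,0,0,-1],
  [0,0,0.35,0,0,0,-1],
  [0,0,0.375,0,0,0,-1],
  [0,0,0.375,0,0,0,-1],
])

```text
time_s: 14.05
position: [0.5289, -0.1033, 0.2664]
tool_rot: [3.136, 0.002, 1.741]
wrist_force: [-0.0, 0.4, -8.3]
finger_gap: 0.0127
```

>>> arm_command([
  [0,0,0.01,0,0,0,-1],
  [0,0,0.02,0,0,0,-1],
  [0,0,0.02,0,0,0,-1],
])

```text
time_s: 14.35
position: [0.529, -0.1033, 0.264]
tool_rot: [3.136, 0.002, 1.741]
wrist_force: [0.3, -0.5, -8.9]
finger_gap: 0.0129
```

>>> arm_command([
  [0,0,0.008,0,0,0,-1],
  [0,0,0.016,0,0,0,-1],
  [0,0,0.016,0,0,0,-1],
])

```text
time_s: 14.65
position: [0.5289, -0.1033, 0.2619]
tool_rot: [3.136, 0.002, 1.741]
wrist_force: [0.0, -0.5, -8.6]
finger_gap: 0.0127
```

>>> arm_command([
  [0,0,0.006,0,0,0,-1],
  [0,0,0.01,0,0,0,-1],
  [0,0,0.01,0,0,0,-1],
])

```text
time_s: 14.95
position: [0.529, -0.1033, 0.2609]
tool_rot: [3.136, 0.002, 1.741]
wrist_force: [-1.2, 0.8, -5.8]
finger_gap: 0.0132
```

Contact begins (−8.6 → −5.8 N). A hair more.

>>> arm_command([
  [0,0,0.003,0,0,0,-1],
  [0,0,0.006,0,0,0,-1],
  [0,0,0.006,0,0,0,-1],
])

```text
time_s: 15.25
position: [0.5291, -0.1033, 0.2607]
tool_rot: [3.135, 0.002, 1.741]
wrist_force: [-1.6, 2.1, -0.8]
finger_gap: 0.0131
```

>>> arm_command([
  [0,0,0,0,0,0,-0.65],
  [0,0,0,0,0,0,-0.55],
  [0,0,0,0,0,0,-0.45],
  [0,0,0,0,0,0,-0.3],
  [0,0,0,0,0,0,-0.2],
  [0,0,0,0,0,0,-0.2],
  [0,0,0,0,0,0,-0.2],
])

```text
time_s: 15.95
position: [0.5291, -0.1033, 0.2607]
tool_rot: [3.135, 0.002, 1.741]
wrist_force: [-0.2, -0.2, 0.1]
finger_gap: 0.0343
```

```bash
python3 - <<'E'
from h import *
for n in("wrist","scene"): cv2.imwrite(f'pics/{n}9.png',bot.grab_frame(n))
crop('pics/scene9.png',280,130,440,250,5,'pics/s9c.png')
E
```

```text
(no output)
```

View pics/wrist9.png

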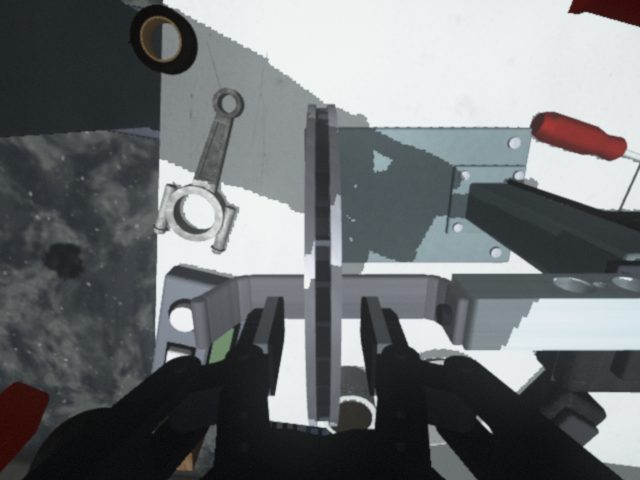

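View pics/s9c.png

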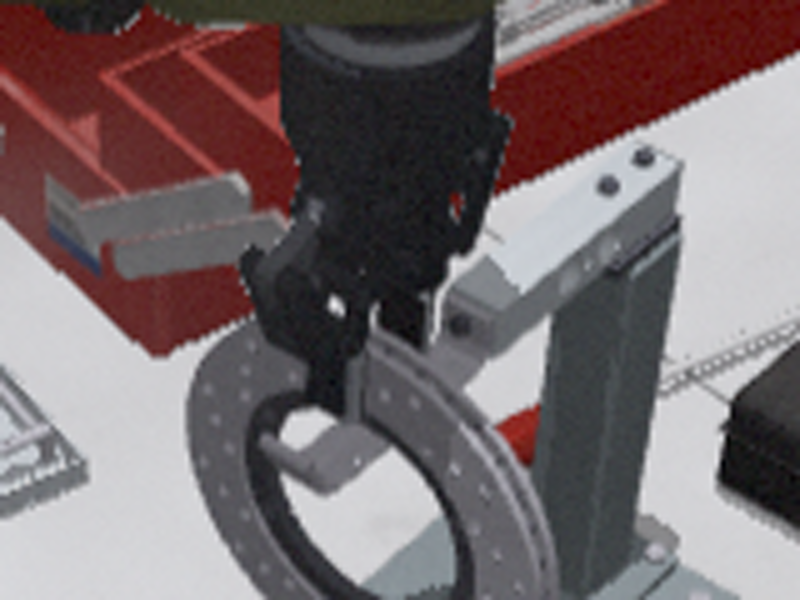

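>>> arm_command([
  [0,0,-0.05,0,0,0,-0.2],
  [0,0,-0.15,0,0,0,-0.2],
  [0,0,-0.3,0,0,0,-0.2],
  [0,0,-0.5,0,0,0,-0.2],
  [0,0,-0.7,0,0,0,-0.2],
  [0,0,-0.9,0,0,0,-0.2],
  [0,0,-0.9,0,0,0,-0.2],
])

```text
time_s: 16.75
position: [0.5287, -0.1033, 0.373]
tool_rot: [3.129, 0.005, 1.741]
wrist_force: [-0.0, -1.1, -0.9]
finger_gap: 0.0341
```

>>> arm_command([
  [0,-0.3,0,0,0,0,-0.2],
  [0,-0.7,0,0,0,0,-0.2],
  [0,-1,0,0,0,0,-0.2],
  [0,-1,0,0,0,0,-0.2],
  [0,-1,0,0,0,0,-0.2],
  [0,-1,0,0,0,0,-0.2],
  [0,-1,0,0,0,0,-0.2],
  [0,-1,0,0,0,0,-0.2],
  [0,-1,0,0,0,0,-0.2],
  [0,-1,0,0,0,0,-0.2],
])

```text
time_s: 17.75
position: [0.4107, -0.1235, 0.3714]
tool_rot: [3.129, 0.005, 1.741]
wrist_force: [-0.5, -0.9, -0.2]
finger_gap: 0.0344
```

```bash
python3 - <<'E'
from h import *
a=bot.grab_frame("scene"); cv2.imwrite('pics/s10.png',a)
for i in range(6): b=bot.grab_frame("scene")
t=bot.grab_frame("top"); cv2.imwrite('pics/t10.png',t)
print(bot.read_state()["time_s"], cv2.absdiff(a,b)[130:300,280:440].max(), cv2.absdiff(a,b)[130:300,280:440].mean())
w=bot.grab_frame("wrist"); cv2.imwrite('pics/w10.png',w)
crop('pics/s10.png',160,130,440,340,2.8,'pics/s10c.png')
crop('pics/t10.png',140,90,400,290,3,'pics/t10c.png')
E
```

```text
18.15 89 2.1453799019607844
```

View pics/s10c.png

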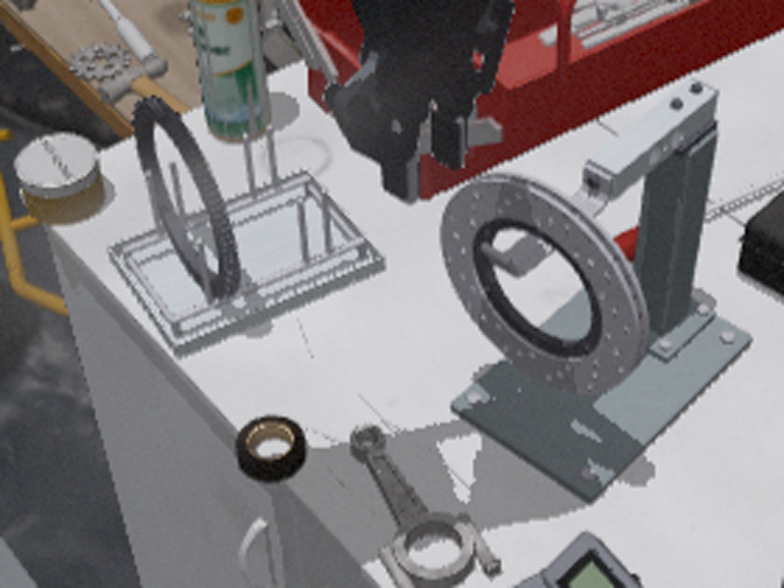

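View pics/t10c.png

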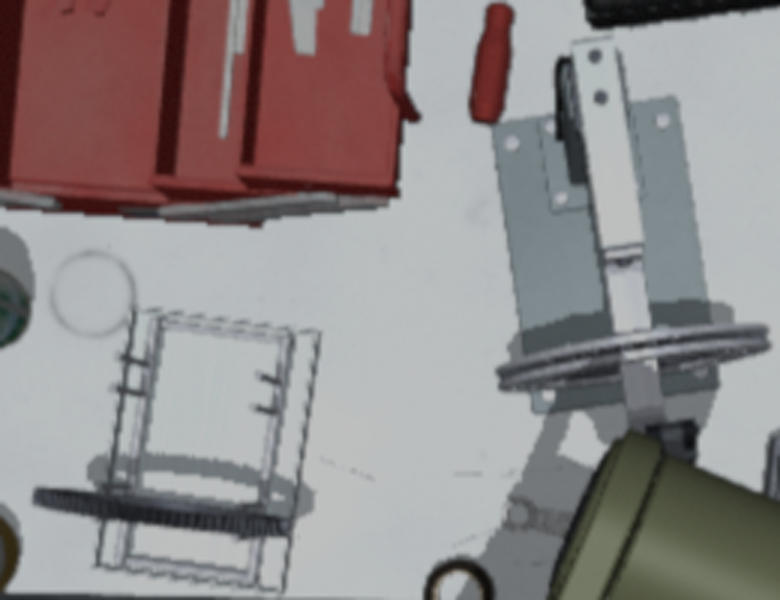

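View pics/w10.png

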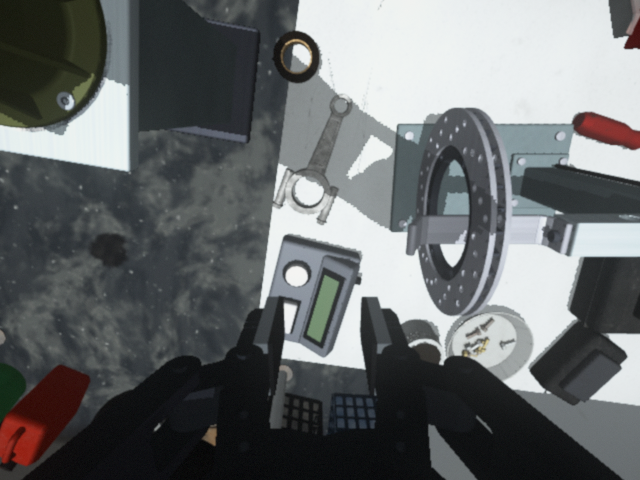

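>>> arm_command([
  [0,0,0,0,0,0,-0.2],
  [0,0,0,0,0,0,-0.2],
  [0,0,0,0,0,0,-0.2],
  [0,0,0,0,0,0,-0.2],
  [0,0,0,0,0,0,-0.2],
  [0,0,0,0,0,0,-0.2],
  [0,0,0,0,0,0,-0.2],
  [0,0,0,0,0,0,-0.2],
  [0,0,0,0,0,0,-0.2],
  [0,0,0,0,0,0,-0.2],
  [0,0,0,0,0,0,-0.2],
  [0,0,0,0,0,0,-0.2],
  [0,0,0,0,0,0,-0.2],
  [0,0,0,0,0,0,-0.2],
  [0,0,0,0,0,0,-0.2],
])

```text
time_s: 19.7
position: [0.4105, -0.1236, 0.3715]
tool_rot: [3.129, 0.005, 1.741]
wrist_force: [0.1, 1.4, 0.3]
finger_gap: 0.0339
```

```bash
python3 - <<'E'
from h import *
f=[bot.grab_frame("scene") for i in range(6)]
g=lambda a:cv2.cvtColor(a,cv2.COLOR_BGR2GRAY).astype(np.float32)
c=lambda a:g(a)[190:275,310:400]
for a in f: print(cv2.phaseCorrelate(c(f[0]),c(a))[0], cv2.absdiff(f[0],a)[190:275,310:400].mean(), cv2.absdiff(f[0],a)[330:420,330:420].mean())
print(cv2.phaseCorrelate(c(cv2.imread('pics/s10.png')),c(f[0])))
print(bot.read_state()["time_s"])
E
```

```text
(0.0, 0.0) 0.0 0.0
(0.015230498829026828, 0.019232833352667456) 1.8241394335511982 1.5276954732510288
(0.02260143214750343, -0.0002226933450444335) 1.879041394335512 1.549053497942387
(0.0050684570836523335, 0.02856456586391687) 2.00400871459695 1.5322222222222222
(0.015388809117240498, 0.0205652913953287) 2.042265795206972 1.5196707818930042
(-0.013772058309633906, 0.020781839953642134) 2.002788671023965 1.5384362139917696
((-0.0021923060266928474, 0.004004136399316849), 0.9970503754674652)
20.0
```

```bash
python3 - <<'E'
from h import *
c=atz("top",140+634/3,90+358/3,.187); a=atz("top",140+500/3,90+378/3,.187);b=atz("top",140+768/3,90+338/3,.187)
d=c[:2]-[.527,-.1035]; y=.17; print(c, "hook x,y",d@[np.cos(y),np.sin(y)],d@[-np.sin(y),np.cos(y)], "axis yaw",np.arctan2((a-b)[1],(a-b)[0])-np.pi/2)
g=[atz("top",140+x/3,90+v/3,.105) for x,v in((33,497),(290,525))]; print("gear",sum(g)/2)
bot.close_job(); print("closed")
E
```

```text
[ 0.52899176 -0.10618864  0.187     ] hook x,y 0.0015081808835919392 -0.002986851978779406 axis yaw 0.16962205923663065
gear [0.41858594 0.22984784 0.105     ]
the job is handed in; nothing more can be done
closed
```

The disc is hanging on the J-hook and the job is handed in, at about 20 s of the 62 s allowed. `close_job` reports no verdict, so the result below rests on my own checks.

- **Keys:** I pressed the round key until it bottomed (about 30 N at the wrist) and let it up. I then pressed the oblong key to its stop (about 17 N) with the hook empty. Both keys were up again in the picture taken afterwards. The key joints can't be read and the display showed nothing, so I judged "fully down" from the force and the TCP height.
- **Disc:** I took it by the rim and lifted it straight up out of the rack, then threaded it over the tip. I lowered it in about 1 mm steps until its weight had passed to the hook (wrist reading from −8.6 N to −0.8 N), opened the fingers part way and backed off.

**Last checks:**
- The disc hangs through its bore behind the tip, about 1.5 mm behind the middle of the seat and 3 mm to the side. Its axis is in line with the hook, and it did not move between pictures 2 s apart.
- The ring gear is still standing in place, at the same spot to about 1 mm.
- The arm is clear of everything.

**Disagreement:** the scene camera put the hook about 8 mm to the side of where the top and wrist cameras did. I used the top and wrist value, and the threading confirmed it.

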